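Correct the stock tags on the component board

ROBOT

A 6-joint arm with a two-finger parallel gripper is mounted at the origin on the work surface. World frame = base frame: x ahead of the robot, y to its left, z up, the work surface at z = 0. Lengths are in m, angles in rad, forces in N, time in s.
With the tool pointing down it reaches from about 0.4 to 0.925 m from the base axis. Payload 12.5 kg.
Tool frame: the origin (TCP) lies midway between the tips of the shut fingers; the grasp point (between the pads) lies 19 mm behind it (ctrl.tcp_to_grasp is the distance from the TCP to the grasp point, in m); z points along the fingers, y is the line along which they close (so a half turn about z gives the same grasp; the last joint's range is limited). The gripper opens to 95 mm and grips with 3 to 60 N. Pads are 20 mm wide; open, the fingers measure 119 mm over their backs; the gripper's body (75 mm by 180 mm) begins 59 mm behind the grasp point.
Start: joints at [1.152, 0.491, 1.559, -0, 1.092, -0.106], TCP at [0.192, 0.595, 0.215] pointing down, gripper open.
Joint ranges: [-3.1, 3.1], [-0.84, 2.19], [0.05, 2.79], [-1.13, 4.28], [0.06, 2.93], [-2.69, 2.69]. Speed limits (rad/s): [2.22, 2.22, 2.79, 3.14, 3.14, 3.14].

INTERFACE

Orientations are given as [roll, pitch, yaw] about the fixed x, y, z axes, in that order (R = Rz(yaw) Ry(pitch) Rx(roll)).
In Python, from rig import ctrl, kin, capture, camera_model, close_job, masks_of, tip_of gives the robot as it stands. Calls block until the motion is done:
- ctrl.movep(position, orientation): joint-space move of the TCP to a pose.
- ctrl.servo_line(position, rotation=None, vel=0.15): straight line of the TCP; rotation=None keeps the orientation; vel is the mean speed in m/s.
- ctrl.set_joints(angles): joint-space move.
- ctrl.grip(opening): finger opening in m; the grip force is fixed at half the most; returns when the fingers have stopped.
- ctrl.hold(seconds).
- kin.solve_ik(position, orientation): joint angles nearest the present ones, or None.
- capture(name): name is "scene" or "top" or "wrist"; returns the picture (420x560x3 uint8, red, green, blue); there is no depth.
- camera_model(name): a dict with "intrinsics" (3x3 intrinsics, pixels), "k1" (the pictures are not rectified: a ray, as slopes to the right and down, at radius r is drawn at 1 + k1 r^2 times it, then the intrinsics apply), "R" (3x3) and "t" (3): a world point X has camera coordinates R X + t; the wrist camera has in their place "hand_eye" (4x4, takes a point from camera to tool coordinates, whose origin is the TCP and whose axes are the flange's). Camera axes: x right, y down, z forward; pixel columns grow to the right and rows downward; lengths in m; the calibration is good to about 2 mm. A picture is of the moment at which its call begins: read the wrist's pose just before it. camera_model takes no time and is no camera call.
A pose or a line that the arm cannot do raises ctrl.IKError and nothing moves.
- close_job(): hands the job in; it is judged then, once.
Trained networks look in the newest picture that a camera, given by its name, has taken for a name from the list of things; names that differ only in an ending like _2 or _b are one class to them, and where a whole thing is asked for, a point or a joint stands for the part that bears it (a point fixed in the world has none). Each returns a list of dicts, best first, with "confidence" (0 to 1); they miss things now and then, are a little off and sometimes report something else, mostly with a low value. They report only what shows in the picture. A call takes as long as a camera call.
- masks_of(camera, target): "mask" (420x560 bool, what is visible of it) and "centre" ([column, row] in pixels, amid what is visible of it).
- tip_of(camera, target): "centre" ([column, row] in pixels: a listed point, or the origin of a listed thing).
Readings, each from a call of its own:
- ctrl.get_time_s(): time.
- ctrl.get_qpos(): joint angles.
- ctrl.get_qd(): joint speeds.
- ctrl.get_joint_torque(): joint torques, N m.
- ctrl.get_tcp_pos(): TCP position.
- ctrl.get_ee_rot(): TCP orientation.
- ctrl.get_ft_force(): force on the tool from outside, world axes, zero at the start.
- ctrl.get_torque(): the same for the moment, N m.
- ctrl.get_gripper_width(): finger opening in m.
- ctrl.get_finger_force(): force on a finger pad.
Only numpy, scipy, OpenCV 4.12 (cv2) and the standard library are available. Lean on these libraries where they do the work, as an engineer would, in place of code of your own. Each camera call takes 0.05 s, during which the arm holds its last target. There are 200 camera calls.

TASK

Two of the flip tags on the component stock board are wrong. With light pushes of the fingertips, flip them over so that the tags of the full bins lie green face up and the tags of the empty bins lie red face up. Leave the tags that are already right as they are, pinch and lift nothing, and do not disturb the loose capacitor, case and bottle.

Things in the scene. Friction and masses are not known exactly. Their poses are not given: they have to be found in the camera images.
- tag_1 (a joint): Flip tag 1: plastic plate, one face red, the other green, 50 mm wide along its hinge, free edge 55 mm from the hinge, 5 mm thick with a white round bead (8 mm) along the free edge, 30 g. Turns like a page about its level hinge. 0 rad = leans toward the robot, red face up; 1.68 rad (96 deg) = leans away from the robot, toward its bin, green face up. All four tags are alike.
- tag_1_hinge (a point): Middle of tag 1's hinge, fixed, 26 mm above the table (as for all tags). x axis: level, away from the robot toward the tag's bin; y along the hinge; z up. Each tag belongs to the bin straight beyond it.
- tag_2 (a joint): Flip tag 2 (0 = red up, leaning toward the robot; 1.68 = green up). At both ends a tag rests on a stop, rising at 42 deg from the hinge outward: free edge 41 mm out horizontally from the hinge and 63 mm above the table. Upright (0.84 rad) the free edge is 81 mm above the table.
- tag_2_hinge (a point): Same point and axes for tag 2. Tags stand in one row, 92 mm between hinge middles, in varying order, on a white board 8 mm thick that reaches 70 mm from the hinges toward the robot. All share the same yaw.
- tag_3 (a joint): Flip tag 3 (0 = red up, leaning toward the robot; 1.68 = green up). Tags are slick (friction about 0.15) and light: a level push of about 1 N on the raised free edge, from its outer side toward the hinge, tips a tag up; once past upright it falls over to the other stop by its own weight.
- tag_3_hinge (a point): Same point and axes for tag 3. Two aluminium ears carry each hinge, 6 mm to either side of it and 30 mm high; between hinge and bin only the tag itself and a peg 30 mm high stand.
- tag_4 (a joint): Flip tag 4 (0 = red up, leaning toward the robot; 1.68 = green up).
- tag_4_hinge (a point): Same point and axes for tag 4.
- full_1_top (a point): Yellow bin full to the brim with dark blue capacitors with silver tops. 82 mm deep, 78 mm wide, fixed, rim 46 mm above the table. Point: middle of the bin at rim height, 128 mm from its own tag's hinge along that hinge's x axis (87 mm from the hinge to the bin's near wall). The order of the bins in the row varies.
- full_2_top (a point): Yellow bin full to the brim with dark blue capacitors with silver tops. 82 mm deep, 78 mm wide, fixed, rim 46 mm above the table. Point: middle of the bin at rim height, 128 mm from its own tag's hinge along that hinge's x axis (87 mm from the hinge to the bin's near wall). The order of the bins in the row varies.
- empty_1_top (a point): Empty yellow bin, its yellow floor bare. 82 mm deep, 78 mm wide, fixed, rim 46 mm above the table. Point: middle of the bin at rim height, 128 mm from its own tag's hinge along that hinge's x axis (87 mm from the hinge to the bin's near wall). The order of the bins in the row varies.
- empty_2_top (a point): Empty yellow bin, its yellow floor bare. 82 mm deep, 78 mm wide, fixed, rim 46 mm above the table. Point: middle of the bin at rim height, 128 mm from its own tag's hinge along that hinge's x axis (87 mm from the hinge to the bin's near wall). The order of the bins in the row varies.
- capacitor: Bystander: loose bright blue capacitor standing upright, diameter 22 mm, 40 mm high, on the robot's side of the board. Origin at its foot.
- bit_case: Bystander: loose pale case with teal cap lying along its x axis, 125 x 24 x 22 mm, left of the board. Origin at the underside, near the middle of its length.
- flux_bottle: Bystander: loose bottle with red cap, diameter 36 mm, 75 mm high, right of the board. Origin at its foot.

How it is judged:
At the end, for the whole second after the job is handed in: The tags in front of the two full bins lie at rest green up (joint above 1.56 rad), and the tags in front of the two empty bins lie at rest red up (joint below 0.12 rad) (((horizontal distance between tag_1_hinge and full_1_top below 0.143 m and value of joint tag_1 above 1.56 rad) or (horizontal distance between tag_1_hinge and empty_1_top below 0.143 m and value of joint tag_1 below 0.12 rad)) and velocity of joint tag_1 between -0.1 and 0.1 rad/s and ((horizontal distance between tag_2_hinge and full_1_top below 0.143 m and value of joint tag_2 above 1.56 rad) or (horizontal distance between tag_2_hinge and empty_1_top below 0.143 m and value of joint tag_2 below 0.12 rad)) and velocity of joint tag_2 between -0.1 and 0.1 rad/s and ((horizontal distance between tag_3_hinge and full_2_top below 0.143 m and value of joint tag_3 above 1.56 rad) or (horizontal distance between tag_3_hinge and empty_2_top below 0.143 m and value of joint tag_3 below 0.12 rad)) and velocity of joint tag_3 between -0.1 and 0.1 rad/s and ((horizontal distance between tag_4_hinge and full_2_top below 0.143 m and value of joint tag_4 above 1.56 rad) or (horizontal distance between tag_4_hinge and empty_2_top below 0.143 m and value of joint tag_4 below 0.12 rad)) and velocity of joint tag_4 between -0.1 and 0.1 rad/s); the robot touches nothing.
It fails at once if a tag that was already right was flipped or half flipped ((horizontal distance between tag_1_hinge and full_1_top below 0.143 m and value of joint tag_1 below 1.1 rad) or (horizontal distance between tag_2_hinge and full_1_top below 0.143 m and value of joint tag_2 below 1.1 rad) or (horizontal distance between tag_3_hinge and empty_2_top below 0.143 m and value of joint tag_3 above 0.55 rad) or (horizontal distance between tag_4_hinge and empty_2_top below 0.143 m and value of joint tag_4 above 0.55 rad)).
It fails at once if a tag was pushed with more than 15 N or pinched hard (contact force between any of tag_1, tag_2, tag_3, tag_4 and the fingers above 15 N).
It fails at once if a bystander was moved more than 15 mm, lifted or knocked over (distance of any of capacitor, bit_case, flux_bottle from where it was at the start of the episode above 0.015 m or angle between any of capacitor, bit_case, flux_bottle's own z axis and vertical above 0.5 rad).
It also fails if it takes over 48 s, if anything falls off the work surface, if the arm or the gripper's body presses on something with over 40 N, if the wrist force passes 120 N, or if a joint passes its speed limit or range.

## Working session

There is one attempt and no reset: what is moved stays moved. The work goes in short steps, each a Python script; the robot and the scene stay as the last script left them, time stands still between calls to the robot, and variables do not carry over. Pictures are saved under pics/ and viewed, at most 10 in all, crops included, and the job is handed in when it is done.

```bash
mkdir -p pics
python3 - <<'E'
from rig import *
import cv2
for n in ("scene","top"):
    im=capture(n); cv2.imwrite(f"pics/{n}0.png",im[:,:,::-1])
    for t in ("tag_1_hinge","full_1_top","empty_1_top","capacitor","flux_bottle","bit_case"):
        print(n,t,[(d["centre"],round(d["confidence"],2)) for d in tip_of(n,t)])
    m=camera_model(n); print(m)
print(ctrl.get_time_s(),ctrl.get_ee_rot())
E
```

```text
scene tag_1_hinge [([239.5, 235.1], 0.96), ([285.5, 211.4], 0.55)]
scene full_1_top [([274.1, 283.0], 0.82)]
scene empty_1_top [([366.5, 240.3], 0.56), ([273.3, 284.6], 0.2)]
scene capacitor [([180.1, 188.8], 0.53)]
scene flux_bottle [([124.2, 287.0], 0.69)]
scene bit_case [([411.2, 209.9], 0.75)]
{'intrinsics': array([[382.07643712,   0.        , 275.81478758],
       [  0.        , 382.07643712, 211.31017282],
       [  0.        ,   0.        ,   1.        ]]), 'k1': -0.07740953568000662, 'R': array([[ 0.55318554,  0.83288284,  0.01708599],
       [ 0.67717107, -0.43762962, -0.59154007],
       [-0.48520624,  0.33880155, -0.80609454]]), 't': array([-0.32954051, -0.31632054,  0.9961516 ])}
top tag_1_hinge [([306.2, 228.5], 0.95)]
top full_1_top [([315.8, 170.4], 0.9)]
top empty_1_top [([235.2, 157.6], 0.88)]
top capacitor [([329.9, 318.5], 0.62), ([361.9, 176.5], 0.36)]
top flux_bottle [([412.5, 243.8], 0.85)]
top bit_case [([170.1, 171.3], 0.61)]
{'intrinsics': array([[383.25995818,   0.        , 280.36294479],
       [  0.        , 383.25995818, 210.50958623],
       [  0.        ,   0.        ,   1.        ]]), 'k1': -0.10802327679488298, 'R': array([[ 4.71980037e-02, -9.98885110e-01, -9.41347702e-04],
       [-9.70953511e-01, -4.56568739e-02, -2.34871728e-01],
       [ 2.34566893e-01,  1.19994816e-02, -9.72025918e-01]]), 't': array([0.00731092, 0.55521643, 0.71760356])}
0.7 [3.14144508e+00 2.97186513e-05 2.82883890e+00]
```

View pics/top0.png

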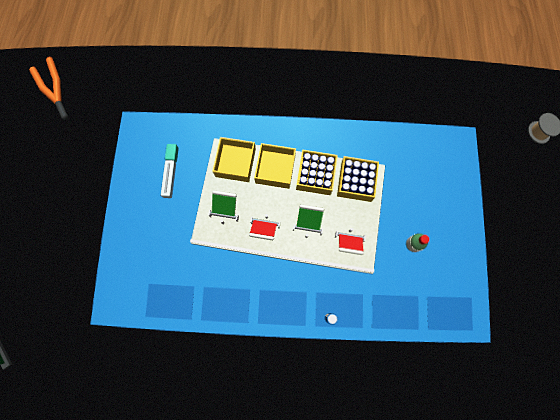

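View pics/scene0.png

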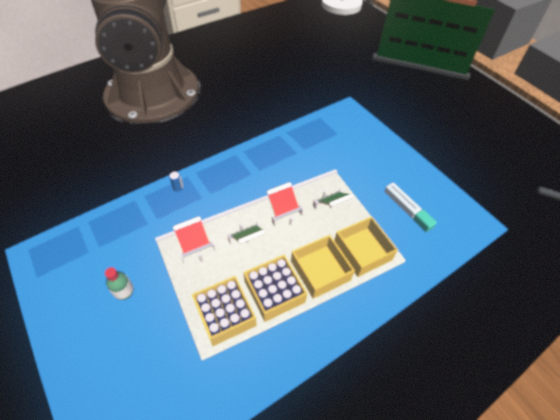

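The top view shows the bins from left to right as empty, empty, full, full. The tags are green (216,205), red (263,228), green (310,218) and red (351,242), so tags 1 (leftmost) and 4 (rightmost) are wrong. I'll fit the row pose using the detections from both cameras.

```bash
cat > h.py <<'E'
from rig import *
import numpy as np, cv2
from scipy.optimize import least_squares
def proj(n,X):
    m=camera_model(n); c=np.atleast_2d(X)@m["R"].T+m["t"]; s=c[:,:2]/c[:,2:]
    s=s*(1+m["k1"]*(s**2).sum(1,keepdims=True)); K=m["intrinsics"]
    return s*[K[0,0],K[1,1]]+K[:2,2]
def W(p,l):  # local: x to bin, y along hinge (left), z world; origin hinge of rightmost of row centre
    l=np.atleast_2d(l); c,s=np.cos(p[2]),np.sin(p[2])
    return np.c_[p[0]+c*l[:,0]-s*l[:,1],p[1]+s*l[:,0]+c*l[:,1],l[:,2]]
Y=[.138,.046,-.046,-.138]  # tags left to right
E
cat > fit.py <<'E'
from h import *
obs={"scene":[((0,Y[2],.026),(239.5,235.1)),((0,Y[1],.026),(285.5,211.4)),((.128,Y[2],.046),(274.1,283)),((.128,Y[0],.046),(366.5,240.3))],
"top":[((0,Y[2],.026),(306.2,228.5)),((.128,Y[2],.046),(315.8,170.4)),((.128,Y[0],.046),(235.2,157.6))]}
def res(p): return np.concatenate([(proj(n,W(p,[a for a,_ in o]))-[b for _,b in o]).ravel() for n,o in obs.items()])
r=least_squares(res,[.6,0,0],loss="soft_l1",f_scale=2); p=r.x
print(p.round(4),res(p).round(1)); np.save("p.npy",p)
for n in obs:
    im=cv2.imread(f"pics/{n}0.png"); k=3 if n=="top" else 3
    im=cv2.resize(im,None,fx=k,fy=k,interpolation=cv2.INTER_CUBIC)
    def pl(L,c,cl=True): cv2.polylines(im,[np.int32(proj(n,W(p,L))*k+k/2)],cl,c,1,cv2.LINE_AA)
    for i,y in enumerate(Y):
        s=1 if i in(0,2) else -1
        pl([(.087,y-.039,.046),(.169,y-.039,.046),(.169,y+.039,.046),(.087,y+.039,.046)],(255,0,255))
        pl([(0,y-.025,.026),(s*.041,y-.025,.063),(s*.041,y+.025,.063),(0,y+.025,.026)],(255,255,0))
    pl([(-.07,.2,.008),(-.07,-.2,.008)],(0,165,255),False)
    im=im[380:860,530:1200] if n=="top" else im[480:1060,440:1220]
    cv2.imwrite(f"pics/{n}_fit.png",im)
for n,px in (("top",(329.9,318.5)),): pass
# bystanders: z=0 intersections, joint cams
for nm,a,b,z in (("cap",(180.1,188.8),(329.9,318.5),0),("bottle",(124.2,287),(412.5,243.8),0),("case",(411.2,209.9),(170.1,171.3),0)):
    for n,px in (("scene",a),("top",b)):
        q=least_squares(lambda q:(proj(n,[q[0],q[1],z])-px).ravel(),[.6,0]).x; print(nm,n,q.round(3))
E
python3 fit.py
```

```text
[ 0.5313  0.0167 -0.1064] [ 2.9 -3.7  0.4  2.   0.1 -0.2 -0.9 -0.5  2.9  0.5  1.9 -0.8 -1.2 -0.1]
cap scene [ 0.347 -0.077]
cap top [ 0.342 -0.081]
bottle scene [ 0.498 -0.258]
bottle top [ 0.508 -0.261]
case scene [0.654 0.296]
case top [0.651 0.292]
```

View pics/top_fit.png

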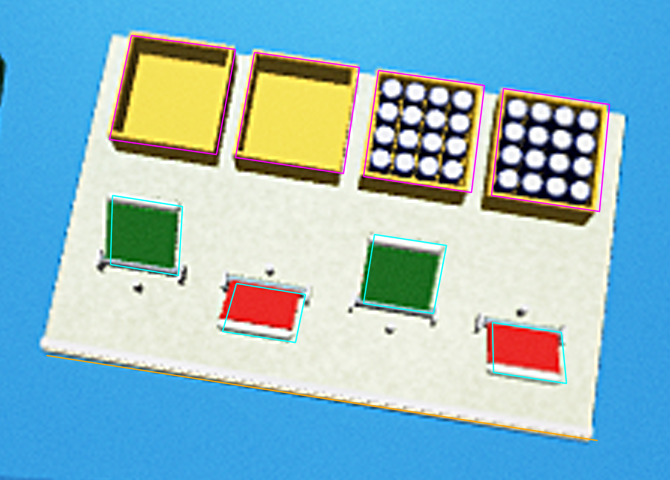

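View pics/scene_fit.png

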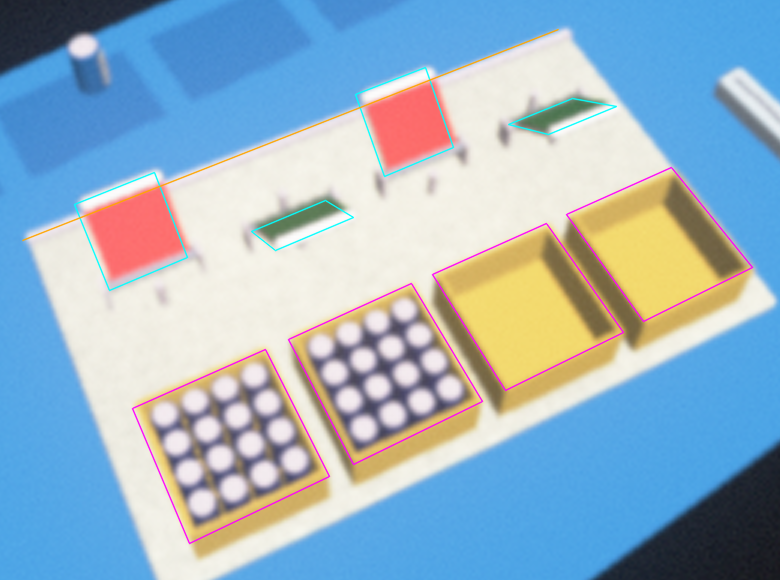

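The fit overlays the bins and tags to within a few mm. Next I shut the gripper and push tag 1 toward the robot.

```bash
cat > push.py <<'E'
from h import *
import sys
def push(i,s):  # s=+1: push from bin side toward robot; -1: from robot side
    p=np.load("p.npy"); P=lambda x,z:W(p,(x,Y[i],z))[0]
    best=None
    for yaw in (np.pi+p[2],p[2]):
        q=kin.solve_ik(P(s*.075,.2),[np.pi,0,yaw])
        if q is not None:
            d=abs(np.array(q)-ctrl.get_qpos()).max()
            if best is None or d<best[0]: best=(d,yaw)
    print("ik",best)
    ctrl.movep(P(s*.075,.18),[np.pi,0,best[1]])
    ctrl.servo_line(P(s*.075,.053),vel=.1)
    print("down",ctrl.get_tcp_pos(),P(s*.075,.053),ctrl.get_ft_force())
    for x in np.arange(.055,-.0001,-.011):
        ctrl.servo_line(P(s*x,.053),vel=.05); print(round(x,3),np.round(ctrl.get_ft_force(),2))
    ctrl.hold(.3)
    ctrl.servo_line(P(s*.03,.053),vel=.1)
    ctrl.servo_line(P(s*.03,.2),vel=.2)
    print(ctrl.get_time_s())
E
python3 - <<'E'
from push import *
ctrl.grip(0); print(ctrl.get_gripper_width())
push(0,1)
im=capture("top"); cv2.imwrite("pics/top1.png",cv2.resize(im[120:290,170:400,::-1],None,fx=3,fy=3))
E
```

```text
0.00011113321102314885
ik (np.float64(1.2313702139540474), np.float64(3.035242056715032))
down [0.62078307 0.14603191 0.05363429] [0.62047613 0.14595336 0.053     ] [-0.10448806  0.59256215 -0.73028106]
0.055 [ 0.63 -0.02  0.2 ]
0.044 [ 0.41  0.32 -0.39]
0.033 [-0.44  0.28  0.2 ]
0.022 [ 1.1   0.08 -0.89]
0.011 [ 0.07 -0.01  0.14]
-0.0 [-0.54 -0.87 -0.23]
9.8667
```

View pics/top1.png

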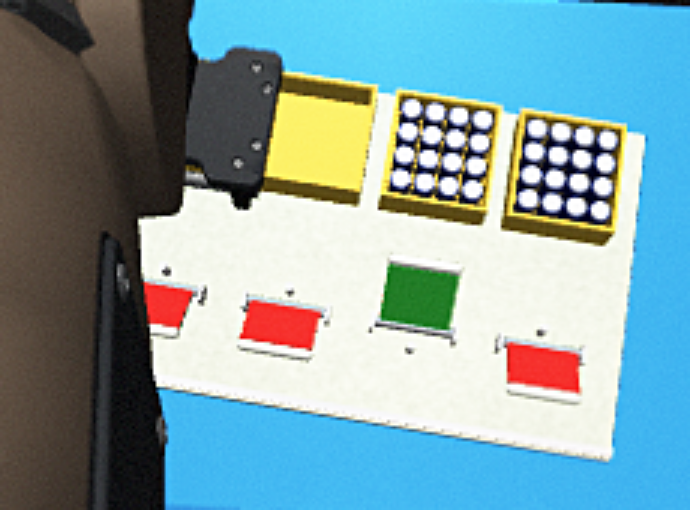

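Tag 1 is now red up, at (165,305) in the crop. The other tags have not changed. Next is tag 4, pushed from the robot side, and then I move the arm clear.

Run:
```python
from push import *
push(3,-1)
ctrl.set_joints([1.152,0.491,1.559,0,1.092,-0.106])
ctrl.hold(.3); print(ctrl.get_time_s())
im=capture("top"); cv2.imwrite("pics/top2.png",cv2.resize(im[110:340,150:440,::-1],None,fx=2.5,fy=2.5))
```

```text
ik (np.float64(0.5394803720480426), np.float64(3.035242056715032))
down [ 0.44224661 -0.11264314  0.05340215] [ 0.44202615 -0.11256473  0.053     ] [-0.44662173 -0.19282436  0.04307801]
0.055 [-0.3   0.05  0.24]
0.044 [ 0.18  0.62 -1.05]
0.033 [-0.08 -0.01 -0.03]
0.022 [ 0.01  0.37 -0.74]
0.011 [-0.63 -0.17 -0.92]
-0.0 [-0.83  0.05 -0.49]
16.4833
19.5
```

View pics/top2.png

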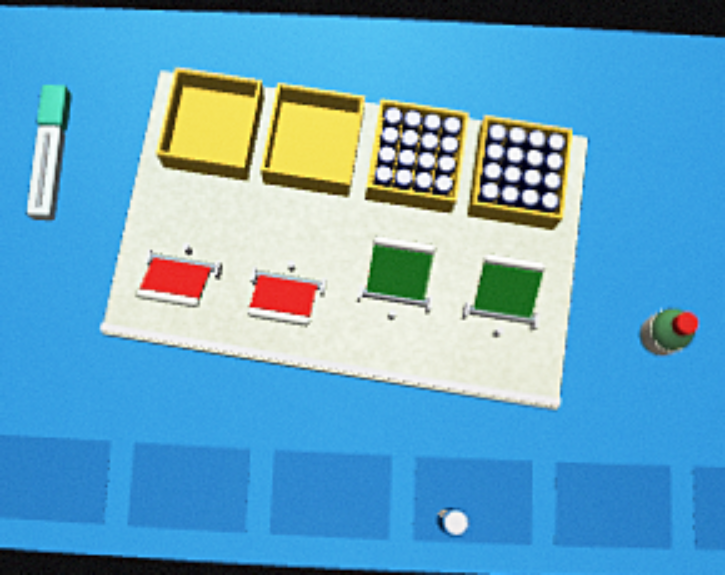

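The picture shows red tags at (177,280) and (283,297) in front of the empty bins, and green tags at (400,272) and (508,288) in front of the full ones. The bystanders have not moved and the robot is clear.

```bash
python3 -c "
from rig import *
print(close_job())"
```

```text
the job is handed in; nothing more can be done
None
```

I flipped the two wrong tags, the leftmost to red and the rightmost to green. All four tags now match their bins in the final picture, nothing else was disturbed, and the job was handed in at about 20 s (the verdict was not shown).

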